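Empty the loading shelf of a sharps box and set its slide to temporary closure

TASK

A used syringe was left lying on the loading shelf of the sharps box. Push it with the fingertips off the shelf into the opening so that it drops inside, without picking it up; then push the slide across the opening until it clicks into its first catch (temporary closure) and leave it resting there. Do not force it on into the second catch, the final lock, and leave the vials, the bottle and the timer undisturbed.

Things in the scene. Friction and masses are not known exactly. Their poses are not given: they have to be found in the camera images.
- sharps_box: Sharps box, fixed: mustard container, dark red lid 230 mm long (box x) by 172 mm wide (box y), flat deck 120 mm above the desk. Origin on the desk under the lid's middle; z up. Along box x, from - to +: parked slide, opening, loading shelf. Rails 9 mm high run along both sides, inner faces at box y = +-70 mm.
- opening (a point): Centre of the lid's opening, level with the deck (box x 2, y 0, z 120 mm); axes as the box's. The opening reaches from box x = -26 to +30 mm and y = -55 to +55 mm and is 110 mm deep.
- syringe_middle (a point): Middle of the barrel of the used 5 ml syringe (no needle), 7 mm above the shelf it lies on, roughly parallel to box y: 91 mm long along its own y axis (nozzle at -y, plunger at +y), barrel 12 mm wide and 14 mm high, flange 24 mm wide at its y = +31 mm, about 15 g.
- closure_slide (a joint): Travel (m) of the light grey slide towards box +x: 0 parked open (starts 0 to 0.012), 0.063 first catch (opening covered; about 1 mm play), final lock beyond 0.071, end 0.081. It runs with about 1 N; near 0.051 the resistance jumps to 7-11 N, then falls to nothing past 0.057 and the slide snaps forward into the catch. Going on from 0.064 takes 15-22 N and snaps through at 0.071.
- slide_ridge (a point): Middle of the upright rear face (towards box -x) of the slide's wedge-shaped finger ridge, 133 mm above the desk; moves with the slide, axes as the box's. Face about 72 mm wide in box y, 124 to 142 mm above the desk; the wedge slopes down to box +x. Push it to +x. The slide plate goes on 24 mm behind the face, its top 124 mm above the desk.
- blue_vial: Dropper vial with blue tip, 23 mm wide, 64 mm high, beside the box. Origin at the centre of its underside. A bystander: leave it where it is.
- yellow_vial: Dropper vial with yellow tip, 23 mm wide, 64 mm high, beside the box. Origin at the centre of its underside. A bystander: leave it where it is.
- red_vial: Dropper vial with red tip, 23 mm wide, 64 mm high, beside the box. Origin at the centre of its underside. A bystander: leave it where it is.
- brown_bottle: Amber glass bottle, 52 mm wide, 110 mm high, beside the box. Origin at the centre of its underside. A bystander: leave it where it is.
- timer: White bench timer, 60 x 68 x 62 mm. Origin at the centre of its underside. A bystander: leave it where it is.
- syringe: The same syringe as a whole; origin on its underside, 7 mm below syringe_middle.
- shelf (a point): Middle of the loading shelf, on its surface (box x 70, y 0, z 120 mm); axes as the box's. It is flat deck from the opening's edge at box x = +30 mm out to x = +111 mm, where a lip 3 mm high ends it.
Not all that is in view belongs to the job. What is shaped like the syringe but black is not meant.

How it is judged:
By the outcome, as a careful person would: the job done as asked, in the order asked, and still so for the second after the job is handed in, with the robot touching nothing.
It also fails if it takes over 51 s, if anything falls off the work surface, if the arm or the gripper's body presses on something with over 40 N, if the wrist force passes 120 N, or if a joint passes its speed limit or range.

ROBOT

A 6-joint arm with a two-finger parallel gripper is mounted at the origin on the work surface; the furniture and walls round the work are solid. World frame = base frame: x ahead of the robot, y to its left, z up, the work surface at z = 0. Lengths are in mm, angles in rad, forces in N, time in s.
With the tool pointing down it reaches from about 275 to 725 mm from the base axis. Payload 5.6 kg.
Tool frame: the origin (TCP) lies at the very end of the fingers, on their centre line; the grasp point (between the pads) lies 19 mm behind it; z points along the fingers, x is the direction in which the jaws open and shut, and the axes are right-handed (so a half turn about z gives the same grasp; the last joint's range is limited). The gripper opens to 85 mm and grips with 20 to 120 N. Pads are 22 mm wide; open, the fingers measure 114 mm over their backs; the gripper's body (76 mm by 85 mm) begins 54 mm behind the grasp point. The pads swing forward as they close: fully open they stand 13 mm farther back than shut.
Start: joints at [1.408, 0.255, 0.108, 0, -1.424, -0.285], TCP at [238.114, 495.777, 231.283] pointing down, gripper open.
Joint ranges: [-2.95, 2.95], [-1.21, 1.97], [-1.09, 1.5], [-2.87, 1.71], [-2.94, -0.07], [-3.05, 3.05]. Speed limits (rad/s): [2.57, 2.57, 3.14, 3.14, 3.14, 3.14].

INTERFACE

Orientations are given as a rotation vector (axis times angle).
In Python, from bench import arm, release, gripper_close, kin, imaging, finish_job, read_t, read_joint_positions, read_qvel, read_joint_efforts, read_tcp_pos, read_orientation, read_contact_force, read_torque, read_width gives the robot as it stands. Calls block until the motion is done:
- arm.goto(position, orientation): joint-space move of the TCP to a pose.
- arm.move_straight(position, ori=None, v=150): straight line of the TCP; ori=None keeps the orientation; v is the mean speed in mm/s.
- arm.movej(angles): joint-space move.
- release() and gripper_close(): open the fingers fully, or close them until they stop; the grip force is fixed at half the most.
- arm.pause(seconds).
- kin.solve_ik(position, orientation): joint angles nearest the present ones, or None.
- imaging.grab_frame(name): name is "side" or "top"; returns the picture (384x512x3 uint8, red, green, blue); there is no depth.
- imaging.camera_info(name): a dict with "fx", "fy", "cx", "cy" (pixels), "world_to_cam" (4x4, takes a point from world to camera coordinates). Camera axes: x right, y up, looking along -z (the intrinsics and any distortion apply to the point x, -y, -z); pixel columns grow to the right and rows downward; lengths in mm; the calibration is good to about 2 mm. A picture is of the moment at which its call begins. camera_info takes no time and is no camera call.
A pose or a line that the arm cannot do raises arm.IKError and nothing moves.
- finish_job(): hands the job in, once; it reports no verdict.
Readings, each from a call of its own:
- read_t(): time.
- read_joint_positions(): joint angles.
- read_qvel(): joint speeds.
- read_joint_efforts(): joint torques, N m.
- read_tcp_pos(): TCP position.
- read_orientation(): TCP orientation.
- read_contact_force(): force on the tool from outside, world axes, zero at the start.
- read_torque(): the same for the moment, N m.
- read_width(): finger opening in mm.
Only numpy, scipy, OpenCV 4.12 (cv2) and the standard library are available. Lean on these libraries where they do the work, as an engineer would, in place of code of your own. Each camera call takes 0.05 s, during which the arm holds its last target.

## Working session

There is one attempt and no reset: what is moved stays moved. The work goes in short steps, each a Python script; the robot and the scene stay as the last script left them, time stands still between calls to the robot, and variables do not carry over. Pictures are saved under pics/ and viewed, and the job is handed in when it is done.

```bash
mkdir -p pics; ls
python3 - <<'E'
from bench import *
import cv2
for n in("side","top"):
    im=imaging.grab_frame(n); cv2.imwrite(f"pics/{n}0.png",cv2.resize(im[:,:,::-1],(800,600),interpolation=cv2.INTER_CUBIC)); cv2.imwrite(f"pics/{n}0raw.png",im[:,:,::-1])
    print(imaging.camera_info(n))
print(read_t(),read_orientation(),read_tcp_pos(),read_width())
E
```

```text
pics
{'fx': 443.34674313551193, 'fy': 443.34674313551193, 'cx': 255.845405956336, 'cy': 189.77213522398077, 'world_to_cam': array([[-9.84707597e-01, -1.73550780e-01, -1.52011646e-02,
         4.45182848e+02],
       [ 1.03214963e-01, -6.51464322e-01,  7.51625511e-01,
        -2.32972254e+02],
       [-1.40348210e-01,  7.38562363e-01,  6.59414904e-01,
        -9.44642644e+02],
       [ 0.00000000e+00,  0.00000000e+00,  0.00000000e+00,
         1.00000000e+00]])}
{'fx': 362.9352139557324, 'fy': 362.9352139557324, 'cx': 253.88959026214036, 'cy': 190.65089003056403, 'world_to_cam': array([[-1.21584632e-02, -9.99920234e-01, -3.42022922e-03,
        -1.40703519e+02],
       [ 9.87459076e-01, -1.25452473e-02,  1.57375952e-01,
        -5.07983076e+02],
       [-1.57406306e-01, -1.46388668e-03,  9.87532841e-01,
        -1.17727531e+03],
       [ 0.00000000e+00,  0.00000000e+00,  0.00000000e+00,
         1.00000000e+00]])}
0.1 [ 1.67192937e+00 -2.65805627e+00  1.58702066e-03] [237.90333372 495.38839204 230.47836788] 85.32849276140298
```

View pics/side0.png

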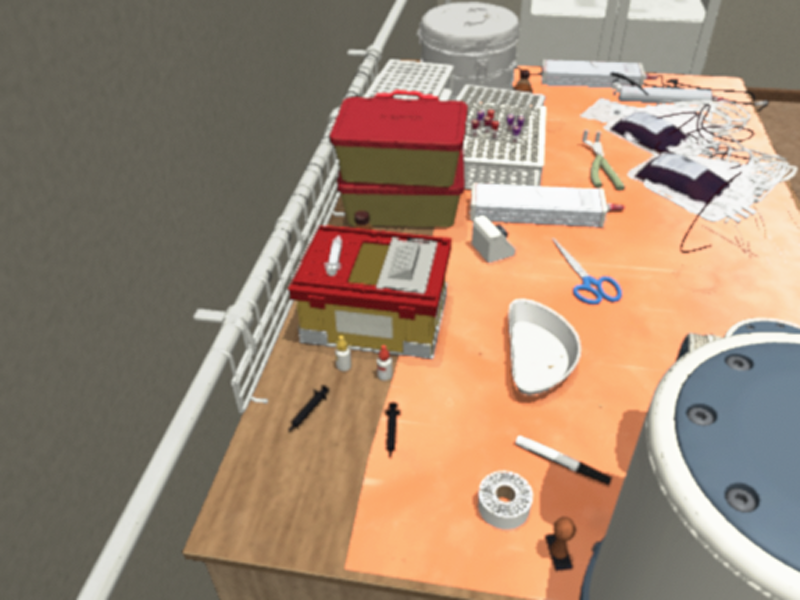

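View pics/top0.png

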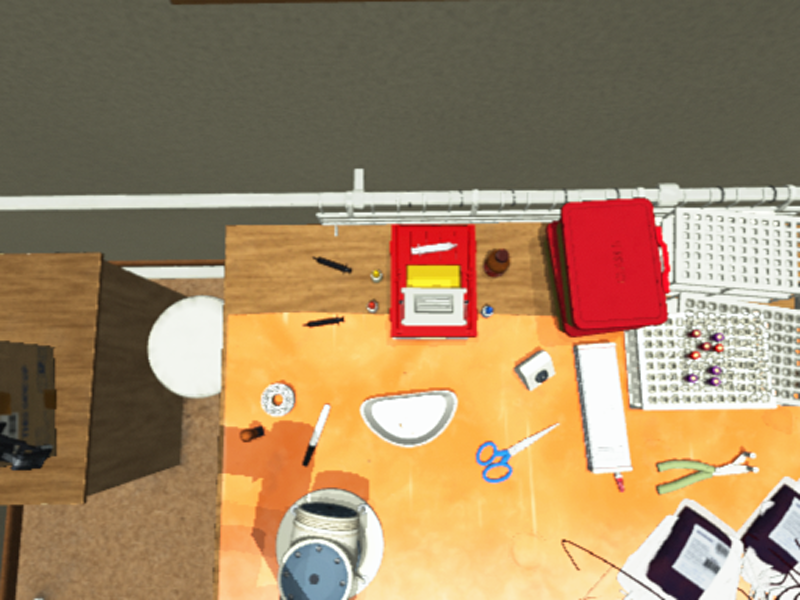

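Run:
```python
import cv2
a=cv2.imread("pics/top0raw.png")[130:230,235:340]; cv2.imwrite("pics/topc.png",cv2.resize(a,None,fx=6,fy=6,interpolation=cv2.INTER_CUBIC)[:600])
a=cv2.imread("pics/side0raw.png")[140:255,180:300]; cv2.imwrite("pics/sidec.png",cv2.resize(a,None,fx=5,fy=5,interpolation=cv2.INTER_CUBIC))
```

```text
(no output)
```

View pics/topc.png

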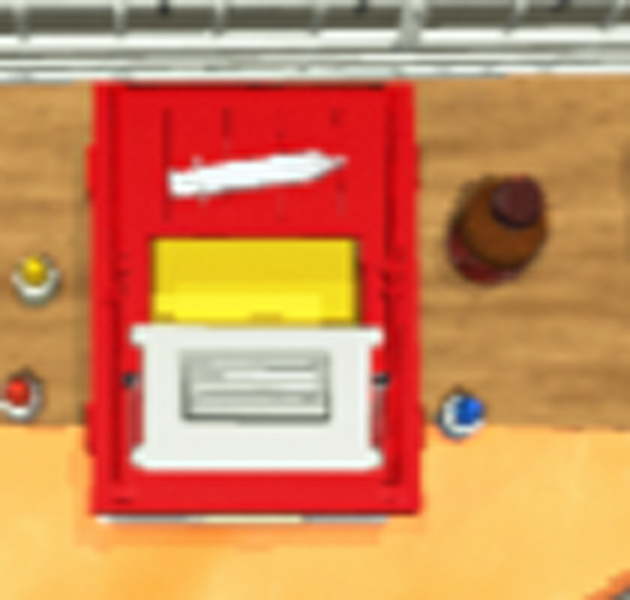

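View pics/sidec.png

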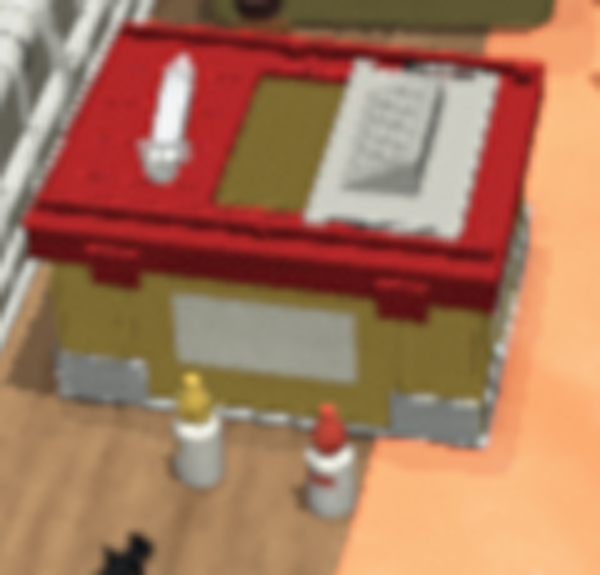

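```bash
cat > h.py <<'E'
from bench import *
import numpy as np
def proj(n,p):
    c=imaging.camera_info(n); q=c["world_to_cam"]@np.append(p,1); 
    return np.array([c["cx"]+c["fx"]*q[0]/-q[2], c["cy"]-c["fy"]*q[1]/-q[2]])
def ray(n,uv,z):
    c=imaging.camera_info(n);M=np.array(c["world_to_cam"]);R=M[:3,:3];t=M[:3,3]
    d=R.T@np.array([(uv[0]-c["cx"])/c["fx"],-(uv[1]-c["cy"])/c["fy"],-1]);o=-R.T@t
    return o+d*(z-o[2])/d[2]
def rt(x,y,z): return ray("top",(235+x/6-.0,130+y/6),z)
def rs(x,y,z): return ray("side",(180+x/5,140+y/5),z)
E
python3 - <<'E'
from h import *
np.set_printoptions(precision=1,suppress=True)
print("lid z129",[rt(*p,125)[:2] for p in((95,83),(413,83),(420,513),(95,513))])
print("open",[rt(*p,120)[:2] for p in((153,238),(357,238))],[rs(*p,120)[:2] for p in((262,78),(217,203))])
print("lid side",[rs(*p,125)[:2] for p in((128,24),(545,65),(497,255),(28,222))])
print("syr T noz,plg",rt(345,160,127),rt(170,185,127)," S",rs(183,60,127),rs(163,180,127))
print("flange",rt(200,178,127),rs(165,150,127))
print("ridge rear bottom",rt(182,420,124),rt(328,420,124),"top142",rt(185,415,142))
print("ridge S bottom",rs(420,192,124),"top",rs(440,85,142),rs(418,165,142))
print("slide edges T",rt(138,467,124),rt(382,467,124),rt(138,328,124),rt(382,328,124)," S",rs(497,70,124),rs(463,238,124),rs(356,60,124),rs(306,220,124))
for n,a in(("blue",rt(462,410,50)),("red",rt(18,390,60)),("yellow",rt(35,268,60)),("brown",rt(520,200,110)),("brownbase",rt(480,260,0))):print(n,a)
E
```

```text
lid z129 [array([ 643.6, -139.2]), array([ 641.4, -307.8]), array([ 413.1, -303.7]), array([ 415.2, -136.8])]
open [array([ 560.3, -168.8]), array([ 558.9, -276.2])] [array([ 558.3, -265.6]), array([ 558.4, -164.5])]
lid side [array([ 636.6, -294.6]), array([ 415.4, -292.3]), array([ 419.9, -142.5]), array([ 642.1, -131.2])]
syr T noz,plg [ 599.4 -270.3  127. ] [ 587.1 -178.1  127. ]  S [ 599.5 -265.3  127. ] [ 585.8 -169.2  127. ]
flange [ 590.7 -193.9  127. ] [ 590.5 -191.8  127. ]
ridge rear bottom [ 462.9 -182.3  124. ] [ 462.  -257.9  124. ] top142 [ 463.1 -183.4  142. ]
ridge S bottom [ 462.6 -183.1  124. ] top [ 462.5 -245.   142. ] [ 463.2 -181.4  142. ]
slide edges T [ 438.8 -159.2  124. ] [ 437.2 -285.   124. ] [ 511.6 -160.2  124. ] [ 510.  -287.3  124. ]  S [ 439.3 -285.6  124. ] [ 437.3 -153.1  124. ] [ 512.2 -283.   124. ] [ 512.6 -154.3  124. ]
blue [ 476.4 -339.2   50. ]
red [489.2 -94.6  60. ]
yellow [ 557.3 -104.3   60. ]
brown [ 580.7 -364.7  110. ]
brownbase [ 571.1 -360.9    0. ]
```

Run:
```python
from h import *
np.set_printoptions(precision=1,suppress=True)
# rail line: top pts & z hypotheses, project to side
for u,v in((229,125),(428,123.5)):
  for z in(50,100,150,200,250,300):
    p=ray("top",(u,v),z);print(z,p,proj("side",p)*800/512)
# red case far: top back-left corner
for z in (150,200,250,300):
    p=ray("top",(363,211),z);print("case",z,p,proj("side",p)*800/512)
from scipy.spatial.transform import Rotation as R
print(R.from_rotvec(read_orientation()).as_matrix())
for x in (616,):
  for a in (0,np.pi/2,-np.pi/2,np.pi):
    r=(R.from_euler('z',a)*R.from_euler('x',np.pi)).as_rotvec();print(a,r,kin.solve_ik([x,-222,123],r))
```

```text
50 [733.4 -64.5  50. ] [225.9 347.2]
100 [715.8 -68.1 100. ] [231.9 323.2]
150 [698.3 -71.6 150. ] [238.3 297.6]
200 [680.7 -75.1 200. ] [245.2 270.2]
250 [663.1 -78.7 250. ] [252.5 241. ]
300 [645.6 -82.2 300. ] [260.3 209.6]
50 [ 729.6 -745.5   50. ] [335.7 134.7]
100 [ 712.2 -720.4  100. ] [338.9 120. ]
150 [ 694.8 -695.4  150. ] [342.4 104.2]
200 [ 677.4 -670.4  200. ] [346.1  87.2]
250 [ 660.  -645.4  250. ] [350.2  68.8]
300 [ 642.6 -620.3  300. ] [354.6  48.9]
case 150 [ 422.3 -475.6  150. ] [460.2 167.9]
case 200 [ 417.4 -460.6  200. ] [463.3 147.6]
case 250 [ 412.5 -445.6  250. ] [466.6 125.6]
case 300 [ 407.5 -430.7  300. ] [470.2 102. ]
[[-0.4 -0.9 -0. ]
 [-0.9  0.4 -0. ]
 [ 0.  -0.  -1. ]]
0 [3.1 0.  0. ] [-0.1  0.5  0.2  0.  -1.3 -3. ]
1.5707963267948966 [2.2 2.2 0. ] [-0.1  0.5  0.2  0.  -1.3 -1.5]
-1.5707963267948966 [ 2.2 -2.2 -0. ] [-0.1  0.5  0.2  0.  -1.3  1.7]
3.141592653589793 [0.  3.1 0. ] [-0.1  0.5  0.2  0.  -1.3  0.1]
```

Run:
```python
from h import *
import cv2
from scipy.spatial.transform import Rotation as R
r=(R.from_euler('z',np.pi/2)*R.from_euler('x',np.pi)).as_rotvec()
gripper_close()
arm.goto([620,-220,200],r)
print(read_t(),read_tcp_pos(),read_width(),read_contact_force())
arm.move_straight([620,-220,140],v=150)
for n in("side","top"):
    im=imaging.grab_frame(n)[:,:,::-1]
    a=im[130:230,235:340] if n=="top" else im[120:235,180:300]
    cv2.imwrite(f"pics/{n}1.png",cv2.resize(a,None,fx=5,fy=5,interpolation=cv2.INTER_CUBIC))
print(read_t(),read_tcp_pos(),read_contact_force())
```

```text
3.725 [ 620.28550779 -219.12474303  200.11719157] -0.016017848190439134 [-1.01012942 -0.64544764  0.1160988 ]
4.375 [ 620.96223624 -220.21206336  141.7942175 ] [-0.42983136  0.27041071 -0.41792479]
```

View pics/side1.png

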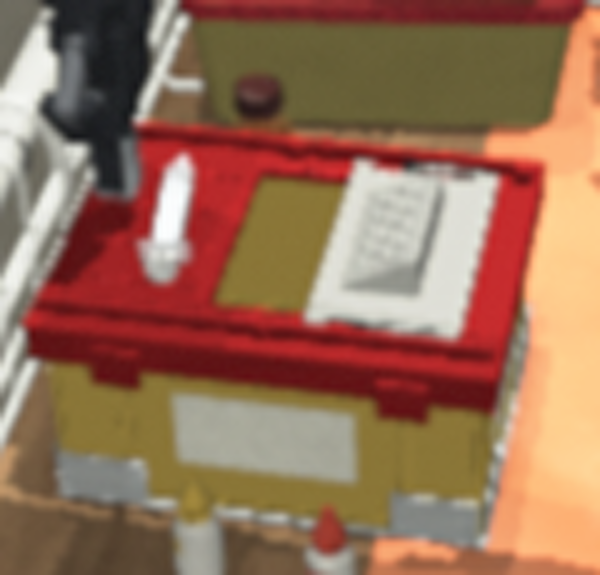

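View pics/top1.png

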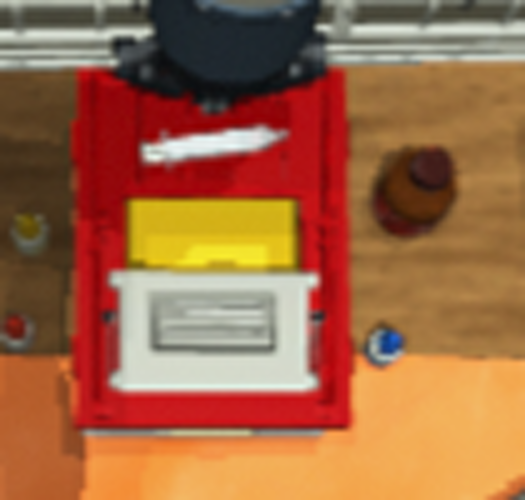

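The white syringe lies at about (215,145) in the top crop and (165,220) in the side crop. It is white and on the shelf, so it is the one meant; the two black look-alikes are on the desk. The closed fingertips, at (120,190) in the side crop, are behind it and clear. Next I go down and push.

Run:
```python
from h import *
import cv2
arm.move_straight([620,-220,124.5],v=80)
print(read_tcp_pos(),read_contact_force())
arm.move_straight([580,-220,124.5],v=60)
print(read_t(),read_tcp_pos(),read_contact_force())
def shot(k):
  out=[]
  for n in("side","top"):
    im=imaging.grab_frame(n)[:,:,::-1]
    a=im[130:230,235:340] if n=="top" else im[120:220,180:300]
    out.append(cv2.resize(a,(400,380),interpolation=cv2.INTER_CUBIC))
  cv2.imwrite(f"pics/{k}.png",np.hstack(out))
shot("p2")
```

```text
[ 619.73817459 -219.99141722  124.24538137] [0.52492836 0.35585841 0.09489448]
5.5333 [ 580.21931385 -220.02791538  124.61407451] [ 0.15662385 -0.89582635  0.04417774]
```

View pics/p2.png

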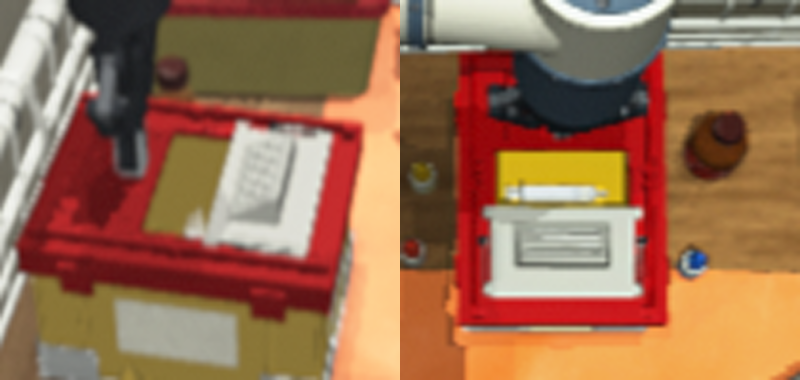

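The syringe slid ahead of the fingers. It is now in the opening at (555,190) in the right panel, with something white at (195,225) in the left panel. I'll check whether it is still falling.

Run:
```python
from h import *
import cv2
arm.move_straight([600,-220,175],v=200)
out=[]
for n in("side","top"):
    im=imaging.grab_frame(n)[:,:,::-1]
    a=im[150:210,250:320] if n=="top" else im[140:200,205:275]
    out.append(cv2.resize(a,(400,380),interpolation=cv2.INTER_CUBIC))
cv2.imwrite(f"pics/p3.png",np.hstack(out)); print(read_t())
```

```text
6.1583
```

View pics/p3.png

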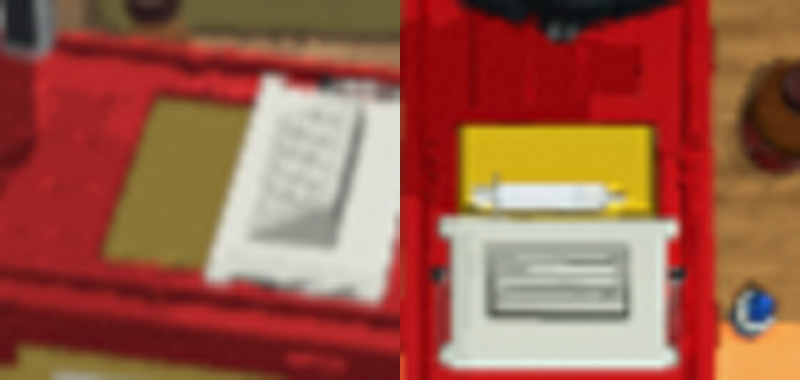

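The syringe now lies inside the box: the top view shows it at (550,197) on the floor, and it no longer shows above the deck in the side view. Next is the slide.

Run:
```python
from h import *
y=-221
arm.move_straight([600,-220,200],v=250)
arm.move_straight([440,y,200],v=250)
arm.move_straight([440,y,131],v=150)
print(read_t(),read_tcp_pos(),read_contact_force())
x=440
arm.move_straight([x,y,131],v=50)
def F(): return np.mean([read_contact_force() for _ in range(8)],0)
f0=F()
for x in (450,455,465,475,485):
    arm.move_straight([x,y,131],v=40)
    print(round(read_t(),2),x,read_tcp_pos().round(1),(F()-f0).round(1))
```

```text
7.8083 [ 440.88686428 -221.25115744  131.33045909] [ 1.17470541 -0.15315933  0.72101345]
8.46 450 [ 450.2 -221.   130.9] [-0.7 -0.5  0.4]
8.73 455 [ 455.2 -221.   130.9] [ 0.3 -0.4  1.1]
9.13 465 [ 465.4 -221.   130.9] [-0.4 -0.8  1. ]
9.53 475 [ 475.4 -221.   131. ] [ 0.3 -0.9  0.6]
9.93 485 [ 485.4 -221.   131. ] [-0.1 -0.5  1.2]
```

```bash
cat >> h.py <<'E'
import cv2
def shot(k):
  out=[]
  for n in("side","top"):
    im=imaging.grab_frame(n)[:,:,::-1]
    a=im[130:230,235:340] if n=="top" else im[135:215,190:290]
    out.append(cv2.resize(a,(400,380),interpolation=cv2.INTER_CUBIC))
  cv2.imwrite(f"pics/{k}.png",np.hstack(out))
E
python3 -c "
from h import *
shot('p4')"
```

```text
(no output)
```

View pics/p4.png

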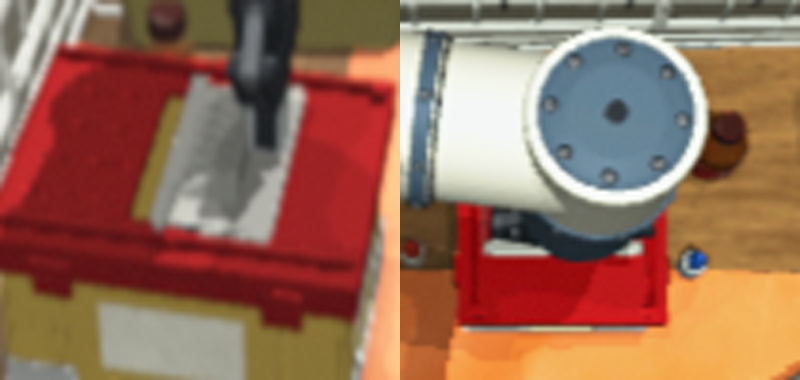

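The slide is moving with the fingertips, and only a narrow strip of opening is left at (160,160) in the left panel. I'll go on in 1 mm steps with a force check at each.

Run:
```python
from h import *
def F(): return np.mean([read_contact_force() for _ in range(4)],0)
y=-221; x=485; pk=0; 
while x<524:
    x+=1
    arm.move_straight([x,y,131],v=15)
    fx=F()[0]-0.5; p=read_tcp_pos()[0]
    if x>488: print(x,round(p,1),round(fx,1))
    pk=min(pk,fx)
    if pk<-4.5 and fx>-2.5: print("snap");break
    if fx<-13: print("too much");break
print(read_t())
```

```text
489 489.1 -1.5
490 490.1 0.5
491 491.1 -0.3
492 492.0 -1.7
493 492.4 -4.7
494 492.8 -5.9
495 493.4 -8.2
496 495.2 -6.1
497 497.6 -2.0
snap
13.0333
```

Run:
```python
from h import *
arm.move_straight([487,-221,131],v=80)
arm.move_straight([487,-221,200],v=200)
arm.move_straight([380,-60,260],v=300)
arm.goto([330,150,280],read_orientation())
shot("p5"); print(read_t(),read_contact_force())
for n in("side","top"):
    cv2.imwrite(f"pics/{n}f.png",imaging.grab_frame(n)[:,:,::-1])
a=cv2.imread("pics/topf.png")[130:230,235:340]; cv2.imwrite("pics/topfc.png",cv2.resize(a,None,fx=6,fy=6,interpolation=cv2.INTER_CUBIC))
```

```text
15.6 [ 0.89277674  1.43124553 -0.02558605]
```

View pics/p5.png

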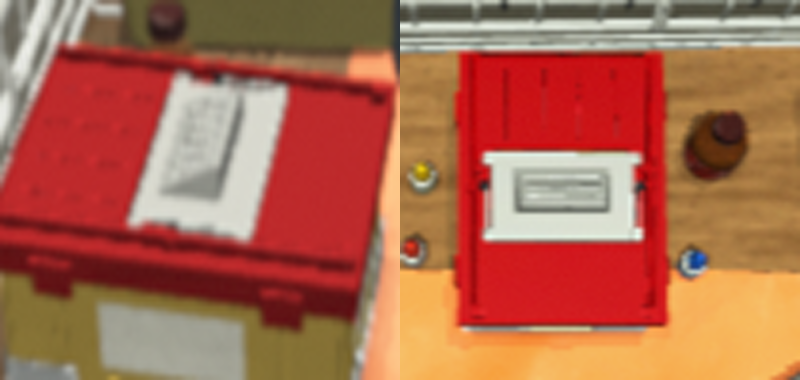

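View pics/topfc.png

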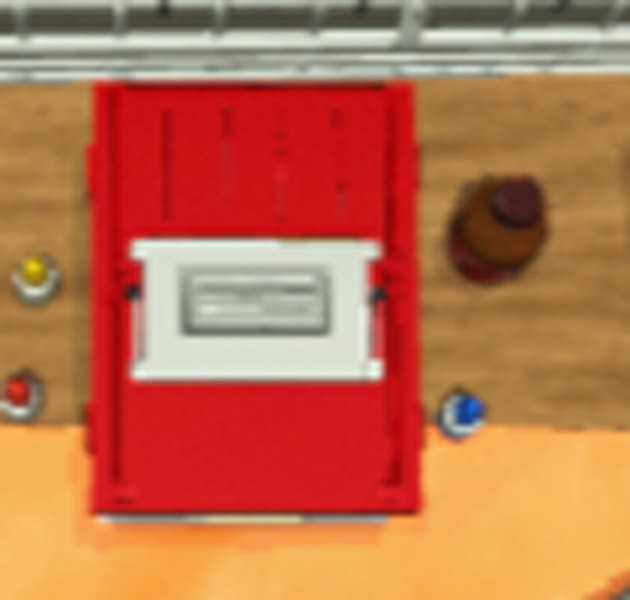

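```bash
python3 - <<'E'
from h import *
print("ridge",rt(182,334,124),"rear",rt(138,380,124),"front",rt(138,241,124),rs(0,0,124)*0)
s=lambda x,y:ray("side",(190+x/4,135+y*80/380),124)
print(s(176,70),s(128,225),s(288,85),s(250,240))
E
python3 -c "
import cv2
a=cv2.imread('pics/sidef.png')[140:200,200:280];cv2.imwrite('pics/sf.png',cv2.resize(a,None,fx=9,fy=9,interpolation=cv2.INTER_CUBIC))"
```

```text
ridge [ 508.12453624 -183.09337762  124.        ] rear [ 484.17762717 -159.83406558  124.        ] front [ 557.92523678 -160.86225797  124.        ] [ 0. -0.  0.]
[ 558.22117405 -285.83601794  124.        ] [ 558.8913313 -153.0271243  124.       ] [ 484.06235816 -283.43054095  124.        ] [ 485.15327216 -153.03005399  124.        ]
```

View pics/sf.png

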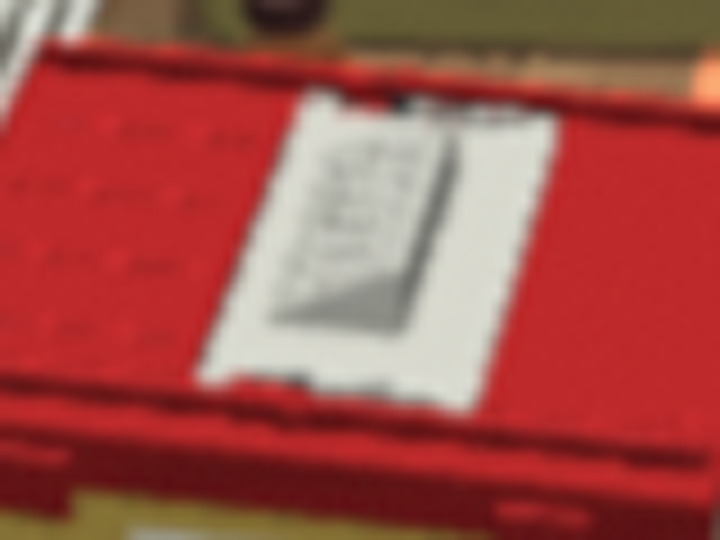

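The final check disagrees with the force signal. The ridge moved only about 46 mm, from 462.5 to 508.1. From the force jump I put the start travel near 11 mm, so the slide is at about 56–57 mm. Its front edge at 558 also doesn't clear the opening's edge at 559, and the first top view of it shows a thin yellow sliver at (310,240). It stopped just short of the snap, so I'll push a few mm more.

Run:
```python
from h import *
from scipy.spatial.transform import Rotation as R
def F(): return np.mean([read_contact_force() for _ in range(6)],0)
r=(R.from_euler('z',np.pi/2)*R.from_euler('x',np.pi)).as_rotvec()
arm.goto([380,-60,260],r)
arm.move_straight([487,-221,200],v=300)
arm.move_straight([487,-221,131],v=150)
f0=F()[0]
arm.move_straight([494,-221,131],v=30)
for x in np.arange(495,500.6,.5):
    arm.move_straight([x,-221,131],v=10)
    fx=F()[0]-f0; print(x,read_tcp_pos()[0].round(1),fx.round(1))
    if fx<-12: break
arm.move_straight([487,-221,131],v=80)
arm.move_straight([487,-221,200],v=200)
arm.move_straight([380,-60,260],v=300)
arm.goto([330,150,280],r)
print(read_t())
for n in("side","top"):
    cv2.imwrite(f"pics/{n}g.png",imaging.grab_frame(n)[:,:,::-1])
a=cv2.imread("pics/topg.png")[130:230,235:340]; cv2.imwrite("pics/topgc.png",cv2.resize(a,None,fx=6,fy=6,interpolation=cv2.INTER_CUBIC))
```

```text
495.0 495.0 0.2
495.5 495.5 0.4
496.0 496.0 0.1
496.5 496.5 -0.2
497.0 497.0 -0.5
497.5 497.5 -0.6
498.0 497.8 -0.3
498.5 498.8 1.1
499.0 499.1 0.8
499.5 499.5 -1.1
500.0 500.0 0.6
500.5 500.5 -0.4
23.9
```

View pics/topgc.png

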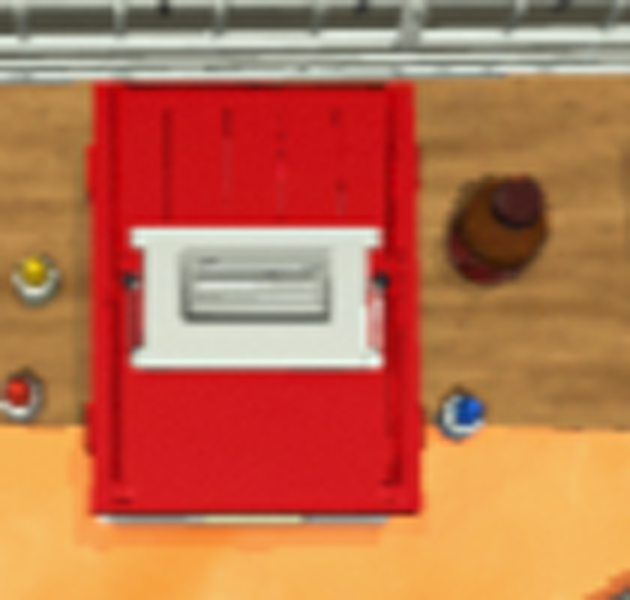

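The slide's rear edge moved from row 380 to 368 (about 6.4 mm), so travel is now about 63 mm. The opening is fully covered and the force was near zero afterwards, so the slide snapped ahead of the fingers. The vials and bottle have not moved.

Run:
```python
from h import *
print("ridge",rt(182,322,124)[0],"front",rt(138,229,124)[0])
a=cv2.imread("pics/top0raw.png").astype(int);b=cv2.imread("pics/topg.png").astype(int)
print("timer diff",abs(a-b)[222:252,328:358].mean())
finish_job();print(read_t())
```

```text
ridge 514.4740294675763 front 564.3629910549779
timer diff 13.395185185185186
the job is handed in; nothing more can be done
the job is handed in; nothing more can be done
```

```bash
python3 -c "
import cv2,numpy as np
o=[cv2.resize(cv2.imread('pics/'+f)[212:262,318:368],(390,390)) for f in('top0raw.png','topg.png')]
cv2.imwrite('pics/tm.png',np.hstack(o))"
```

```text
(no output)
```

View pics/tm.png

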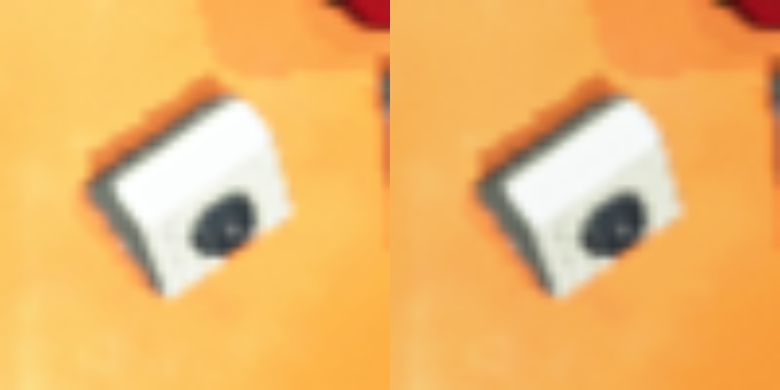

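I pushed the white syringe off the shelf with closed fingertips and it dropped into the box. I then pushed the slide into its first catch, drew the arm well clear, and handed the job in at about 24 s.

**Syringe:** After the push, the top view showed it inside the opening. It no longer showed above the deck in the side view.

**Slide:** My first stop was premature. The force peaked at about 8 N and fell, but the camera put the slide only at about 56–57 mm, just short of the snap. I pushed a few mm further and it snapped about 6 mm ahead of the fingers. Its travel now reads about 63 mm, with the ridge at world x 514.5. The front edge reads 564 against the opening's edge at 559. No force near the final lock's 15–22 N showed up.

**Bystanders:** In the last top view the vials and the bottle are where they started. A plain image difference flagged the timer (13 grey levels). Crops from before and after show it unmoved, and the difference is a change in lighting. I viewed those crops after handing in.

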